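# Hang a watch at the photo mark and hold the reflector open

## Robot

A 6-joint arm with a two-finger parallel gripper is mounted at the origin on the work surface. World frame = base frame: x ahead of the robot, y to its left, z up, the work surface at z = 0. Lengths are in m, angles in degrees, forces in N, time in s.
With the tool pointing down it reaches from about 0.3 to 0.75 m from the base axis. Payload 8.5 kg.
Tool frame: the origin (TCP) lies midway between the tips of the shut fingers; the grasp point (between the pads) lies grasp_offset behind it (grasp_offset is the distance from the TCP to the grasp point, in m); z points along the fingers, y is the line along which they close (so a half turn about z gives the same grasp; the last joint's range is limited). The gripper opens to 85 mm and grips with 20 to 120 N. Pads are 22 mm wide; open, the fingers measure 114 mm over their backs; the gripper's body (76 mm by 85 mm) begins 54 mm behind the grasp point. The pads swing forward as they close: fully open they stand 13 mm farther back than shut.
Start: joints at [-75.59, 21.807, 74.336, -0, 83.858, -12.336], TCP at [0.248, -0.491, 0.231] pointing down, gripper open.
Joint ranges: [-178.18, 178.18], [-50.72, 133.34], [12.68, 142.11], [-81.47, 261.47], [9.98, 163.14], [-165.26, 165.26]. Speed limits (degrees/s): [136.94, 136.94, 180, 180, 180, 180].

## Interface

Orientations are given as a 3x3 rotation matrix whose columns are the frame's x, y, z axes.
In Python, from rig import observe, get_image, camera_params, close_job, grasp_offset gives the robot as it stands.
- The arm moves only by the shell command python3 -m handwheel 'ROWS' [OPENING] [FORCE]. ROWS is JSON, a list of rows, each a list of 2 entries, a list of its own where there are three numbers: the shift along the tool's x, y, z as a fraction of full scale, then the turn, a rotation vector about the tool's x, y, z as a fraction of full scale. In form: [[[dx, dy, dz], [ax, ay, az]], ...]. A call has 1 to 10 rows; each row is the pose to reach, as a shift and turn from the pose commanded when the call began, along the tool's axes at that moment, turning the shorter way round; what a row does not reach only later rows make up. Full scale, the value 1, is 0.5 m for a shift and pi rad for a turn. A row lasts 1/10 s, in which the tool goes at most 50 mm and 8.59 degrees, less where a joint would pass 70% of its speed; a pose out of reach is approached as far as the arm can. A call with a number of a shift or a turn outside -1 to 1 is refused whole. A call with a gripper value outside its range is refused whole. OPENING is the opening, from 0 (shut) to 1 (fully open), set as the call begins (- or left out, the last holds). The fingers move at their own pace and stop on an object; FORCE is the grip in N (left out, the last holds). Time passes only in rows, so rows that repeat a pose let the fingers close. It gives the time, the measured TCP pose, the force, the opening and the grip force at its end, in the units of the state.
- observe(): the state, without advancing time (a new reading comes with each control period).
- get_image(name): name is "scene" or "top"; returns (picture, depth): 480x640x3 uint8, red, green, blue; 480x640 float32, m along the optical axis (not along the pixel's ray), 0 where there is no reading.
- camera_params(name): a dict with "K" (3x3 intrinsics, pixels), "k1" (the pictures are not rectified: a ray, as slopes to the right and down, at radius r is drawn at 1 + k1 r^2 times it, then the intrinsics apply), "R" (3x3) and "t" (3): a world point X has camera coordinates R X + t. Camera axes: x right, y down, z forward; pixel columns grow to the right and rows downward; lengths in m; the calibration is good to about 2 mm. A picture is of the moment at which its call begins. camera_params takes no time and is no camera call.
- close_job(): hands the job in; it is judged then, once.
The state is a dict: "time_s": time; "q": joint angles; "qvel": joint speeds; "joint_efforts": joint torques, N m; "position": TCP position; "tool_rot": TCP orientation; "ft_force": force on the tool from outside, world axes, zero at the start; "wrist_torque": the same for the moment, N m; "grip_width": finger opening in m; "gripper_force": force on a finger pad.
Only numpy, scipy, OpenCV 4.12 (cv2) and the standard library are available. Lean on these libraries where they do the work, as an engineer would, in place of code of your own. Each camera call takes 0.05 s, during which the arm holds its last target. There are 200 camera calls.

## Task

Get this watch ready for its intake photo: hook its blue hanger onto the photo rail on the stretch to the left (the robot's left) of the yellow band, then slide it along the rail, past the band and without lifting it off, until it hangs by itself centred on the red rail mark, and let go of it. Then pull the orange handle of the spring-return reflector out until its black pointer is level with the red slide mark, and keep holding it there with the fingers: the job finishes while still holding it, with the watch still hanging at its mark. Leave the jar, screwdriver and dish alone.

Things in the scene. Friction and masses are not known exactly. Their poses are not given: they have to be found in the camera images.
- station: Photo station fixed to the bench. Origin on the bench straight below the middle of its rail; x away from the robot (at yaw 0), y left along the rail, z up. A grey guide bed 8 mm high spans x -200 to +50, y -145 to +15 mm; a grey reflector housing 46 mm high x +50 to +150, y -140 to -10 mm. A flat strip 6 mm high joins the post feet behind the rail.
- rail_mid (a point): Middle of the rail, on its centre line, 200 mm above the bench; axes as the station's. The rail is a bare aluminium bar 12 mm in diameter along y, from y -190 to +190 mm, on a 14 mm post at each end, with a 19 mm black ball where rail and post meet.
- band (a point): Centre of the yellow painted band on the rail (14 mm wide), 50 mm left (+y) of the rail's middle. The hanger's middle must be hooked on left (+y) of it, between it and the left post; there is room for the hanger's foot up to 140 mm left of the rail's middle.
- hanger: Loose blue watch hanger, about 0.16 kg, 176 mm high, standing upright on the bench. Origin at the underside. Steel foot 44 (x) by 64 (y) by 8 mm, centred at x +6 mm; back plate 4 mm thick, 40 mm wide (y) at x -16 mm, with a watch head (36 mm across, 9 mm thick) on its -x face; at the top an inverted-V hook 40 mm wide (y), open downwards, 28 mm inside, with a lip at x +16 mm. It hangs upright.
- hook (a point): Point of the hanger, 120 mm above its underside, that lies on the rail's centre line when the hook is seated. The lip (on the hanger's +x side) ends 25 mm below it. To hook on: from the robot's side of the rail, hanger y along the rail, this point about 45 mm above the rail's centre line, move level until it is straight above the rail (the rail passes under the lip, above the foot), then lower.
- tab (a point): Middle of the grip tab on top of the hanger, 155 mm above its underside and straight above the hook point (35 mm): tab 10 mm thick (x), 30 mm wide (y), from about 133 to 176 mm above the underside. Grip it from above, closing along the hanger's x.
- rail_mark_point (a point): Point on the rail's centre line to which the hanger's middle must be slid: a red ring 10 mm wide painted on the rail. A thin red post, 204 mm high, stands 55 mm behind the rail, with a red finger pointing at the ring that ends 31 mm behind the rail's centre line. Axes as the station's. Always 80 to 170 mm right (-y) of the band.
- reflector: White spring-return plate 100 mm wide, 6 mm thick, 11 to 17 mm above the bench, sliding straight out of the housing towards the station's -x, under the rail. Travel 85 mm; the spring (2.7 N shut, 0.9 N more per 10 mm) pulls it shut if let go. Origin at the station's origin when shut, moving with the plate.
- handle (a point): Grip point of the reflector's upright orange handle, 55 mm above the bench; the handle is 14 mm thick (station x), 50 mm long (station y), its top 75 mm above the bench; when shut 110 mm in front (-x) of the rail and 75 mm right (-y) of its middle. Grip it from above, closing along station x.
- pointer (a point): Tip of the black pointer (6 mm wide) on the left edge of the reflector plate, 21 mm above the bench; moves with the plate.
- slide_mark_point (a point): Tip of the red slide mark, a 6 mm wide red block on the guide bed just left of the pointer's path, at the pointer's height; axes as the station's. 35 to 60 mm in front (-x) of the pointer when shut. Pointer and mark must have the same station x.
- oil_jar: Amber glass jar with red lid, 40 mm across, 55 mm high, origin under its centre; leave alone.
- screwdriver: Screwdriver 120 mm long lying on the bench, along its x; leave alone.
- parts_dish: White dish 64 mm across, 22 mm high, origin under its centre; leave alone.
Things that resemble listed ones, but are neither listed nor needed, are in the scene too. There is more than one size of the hanger; the one meant has the size given above.

How it is judged:
By the outcome, as a careful person would: the job done as asked, in the order asked, and still so for the second after the job is handed in, while the arm keeps its last pose, push and grip.
It also fails if it takes over 59 s, if anything falls off the work surface, if the arm or the gripper's body presses on something with over 40 N, if the wrist force passes 120 N, or if a joint passes its speed limit or range.

## Working session

There is one attempt and no reset: what is moved stays moved. The work goes in short steps, Python scripts to look and compute and a shell command to move; the robot and the scene stay as the last step left them, time stands still between calls to the robot, and variables do not carry over. Pictures are saved under pics/ and viewed, at most 11 in all, crops included, and the job is handed in when it is done.

```bash
mkdir -p pics; ls
python3 - <<'E'
from rig import *
import cv2,numpy as np
s=observe();print(s['time_s'],s['position'],np.round(s['tool_rot'],3).tolist(),s['grip_width'],grasp_offset)
for n in('scene','top'):
    p,d=get_image(n);cv2.imwrite(f'pics/{n}0.png',p[:,:,::-1]);np.savez(f'{n}0.npz',p=p,d=d)
    c=camera_params(n);print(n,{k:np.round(v,4).tolist() for k,v in c.items()})
E
```

```text
pics
0.0 [ 0.24742123 -0.49088553  0.23072325] [[0.893, 0.45, -0.0], [0.45, -0.893, 0.001], [0.0, -0.001, -1.0]] 0.08538479413158832 0.0187
scene {'K': [[513.741, 0.0, 318.8179], [0.0, 513.741, 235.5294], [0.0, 0.0, 1.0]], 'k1': -0.0398, 'R': [[0.0821, 0.9965, -0.015], [0.7988, -0.0748, -0.5969], [-0.5959, 0.037, -0.8022]], 't': [-0.0767, -0.3268, 1.4599]}
top {'K': [[592.4815, 0.0, 314.2178], [0.0, 592.4815, 235.6198], [0.0, 0.0, 1.0]], 'k1': -0.0751, 'R': [[-0.0256, -0.9997, 0.0037], [-0.9855, 0.0246, -0.1681], [0.168, -0.008, -0.9858]], 't': [0.0354, 0.5165, 1.5521]}
```

View pics/scene0.png

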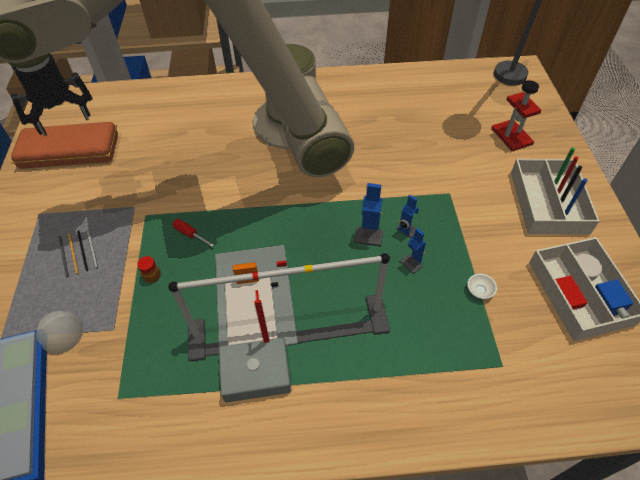

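View pics/top0.png

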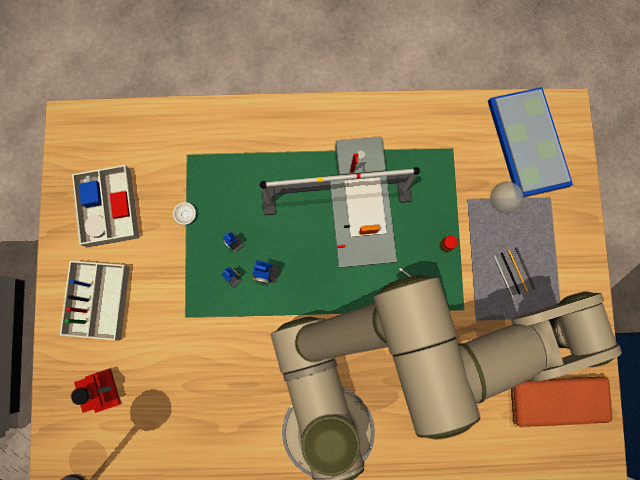

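The scene view shows the rail with ball ends at (174,287) and (385,259), the yellow band near (309,268), three blue hangers at (372,215), (409,213) and (416,247), and the orange handle at (245,269). In the top view the rail runs from (264,185) to (417,171), the hangers are at (263,271), (232,241) and (232,275), and the handle is at (370,229).

```bash
cat > h.py <<'E'
import numpy as np,cv2
from rig import camera_params
C={n:camera_params(n) for n in('scene','top')}
def ray(n,uv):
    c=C[n];K=np.array(c['K']);R=np.array(c['R']);t=np.array(c['t'])
    uv=np.atleast_2d(np.asarray(uv,float))
    x=cv2.undistortPoints(uv[:,None],K,np.array([c['k1'],0,0,0.]))[:,0]
    d=np.c_[x,np.ones(len(x))]
    return -R.T@t,d@R
def plane(n,uv,z):
    o,d=ray(n,uv);return o+d*((z-o[2])/d[:,2])[:,None]
def tri(a,b):
    (o,d),(p,e)=ray('scene',a),ray('top',b);d=d[0]/np.linalg.norm(d[0]);e=e[0]/np.linalg.norm(e[0])
    s=np.linalg.lstsq(np.c_[d,-e],p-o,rcond=None)[0];A=o+s[0]*d;B=p+s[1]*e
    return (A+B)/2,np.linalg.norm(A-B)
def pts(n,uv,D):
    o,d=ray(n,uv);z=np.array([D[int(v),int(u)] for u,v in uv]);return (o+d*z[:,None])[z>0]
def mask(p,col):
    h,s,v=[x.astype(int) for x in cv2.split(cv2.cvtColor(p,cv2.COLOR_RGB2HSV))]
    return {'blue':(h>105)&(h<128)&(s>130)&(v>50),'red':((h<5)|(h>174))&(s>170)&(v>90),
     'yellow':(h>24)&(h<34)&(s>150)&(v>140),'orange':(h>=8)&(h<19)&(s>200)&(v>120),'black':(v<38)}[col].astype(np.uint8)
def blobs(p,col,roi,amin=6):
    m=mask(p,col);k=np.zeros_like(m);x0,y0,x1,y1=roi;k[y0:y1,x0:x1]=1
    n,l,s,c=cv2.connectedComponentsWithStats(m*k)
    return [(c[i],s[i],np.argwhere(l==i)[:,::-1]) for i in range(1,n) if s[i,4]>=amin]
E
python3 - <<'E'
from h import *
np.set_printoptions(precision=4,suppress=True)
roi={'scene':(130,170,460,400),'top':(190,130,462,315)}
for n in roi:
    z=np.load(n+'0.npz');p,D=z['p'],z['d']
    for col in('blue','red','yellow','orange','black'):
        for c,s,uv in blobs(p,col,roi[n]):
            P=pts(n,uv,D); print(n,col,np.round(c,1),s.tolist(),'med',np.median(P,0),'zr',np.percentile(P[:,2],[2,98]))
    x0,y0,x1,y1={'scene':(160,170,440,380),'top':(215,150,425,307)}[n]
    cv2.imwrite(f'pics/{n}_c.png',cv2.resize(p[y0:y1,x0:x1,::-1],None,fx=800/(x1-x0),fy=800/(x1-x0),interpolation=cv2.INTER_CUBIC))
E
```

```text
scene blue [371.6 206.9] [362, 184, 20, 46, 690] med [0.4273 0.1599 0.1209] zr [0.0106 0.1766]
scene blue [408.6 212.7] [399, 195, 19, 40, 308] med [0.4237 0.2462 0.0814] zr [0.0081 0.1223]
scene blue [417.  244.9] [408, 228, 18, 35, 341] med [0.5133 0.2472 0.0828] zr [0.0095 0.1221]
scene red [182.9 226.8] [173, 219, 22, 17, 193] med [ 0.3742 -0.2752  0.0233] zr [0.0151 0.0275]
scene red [145.2 262.8] [138, 256, 16, 14, 175] med [ 0.492  -0.3412  0.0544] zr [0.0513 0.058 ]
scene red [280.9 262. ] [277, 261, 9, 3, 22] med [ 0.4933 -0.0483  0.0198] zr [0.0173 0.0226]
scene red [254.9 275.1] [253, 272, 5, 7, 29] med [ 0.6421 -0.0865  0.2044] zr [0.1999 0.2078]
scene red [257.2 297.9] [255, 290, 6, 14, 34] med [ 0.6906 -0.0835  0.2032] zr [0.2006 0.2053]
scene yellow [307.4 266.6] [305, 265, 7, 4, 20] med [0.6338 0.0067 0.2066] zr [0.2031 0.2081]
scene orange [244. 266.] [233, 263, 23, 7, 116] med [ 0.5337 -0.1234  0.0745] zr [0.0716 0.0776]
scene black [403.4 224.8] [401, 222, 6, 6, 24] med [0.4313 0.2371 0.04  ] zr [0.0315 0.0495]
scene black [384.7 258.1] [381, 254, 9, 10, 57] med [0
[... 925 characters left out ...]
 9] med [0.6311 0.0059 0.2083] zr [0.2034 0.2107]
top orange [369.4 227.7] [361, 225, 18, 7, 86] med [ 0.5293 -0.1231  0.0743] zr [0.0662 0.0826]
top black [416.3 170.6] [414, 168, 6, 7, 31] med [ 0.6458 -0.2317  0.207 ] zr [0.1128 0.2131]
top black [262.5 184.5] [260, 181, 6, 8, 34] med [0.6189 0.1468 0.2055] zr [0.1967 0.2122]
top black [346.4 226.4] [344, 225, 5, 3, 10] med [ 0.5443 -0.0669  0.0203] zr [0.0131 0.0265]
top black [234.6 243.9] [231, 242, 8, 5, 17] med [0.5059 0.2412 0.0046] zr [0.0012 0.0097]
top black [423.5 275.8] [421, 275, 6, 2, 6] med [ 0.3422 -0.1503  0.6487] zr [0.6449 0.652 ]
top black [236.3 277.3] [235, 276, 3, 4, 6] med [0.4142 0.2373 0.0036] zr [-0.0001  0.011 ]
```

View pics/scene_c.png

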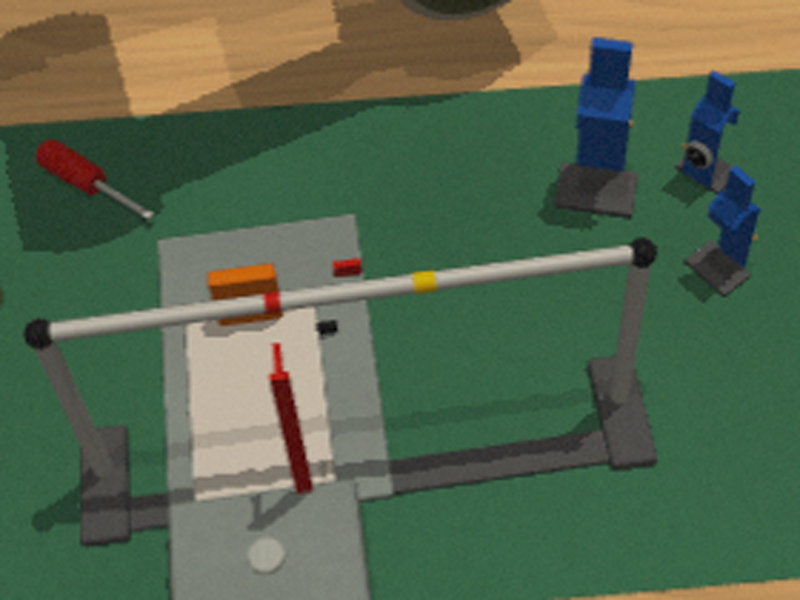

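View pics/top_c.png

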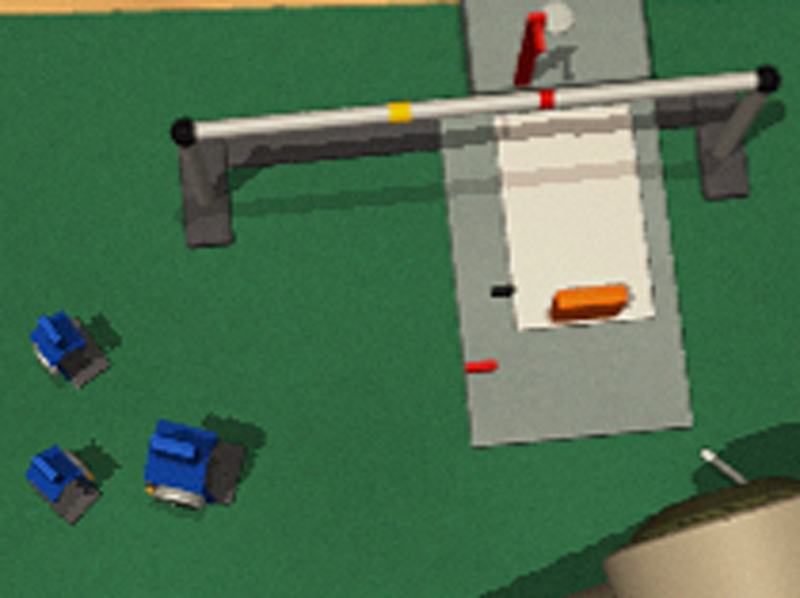

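The crops show the large hanger's foot front edge at about (557,205)–(632,214) and its tab top at (592,40)–(632,45) (scene crop), with its watch head toward the robot. The red ring is at (272,301), the pointer at (327,327) and the slide mark at (347,267) in the same crop.

Run:
```python
from h import *
np.set_printoptions(precision=4,suppress=True)
I={n:np.load(n+'0.npz') for n in C}
def b(n,col,near):
    L=blobs(I[n]['p'],col,(130,130,462,400),5);return min(L,key=lambda q:np.hypot(*(q[0]-near)))[0]
for nm,col,a,t in [('ballL','black',(385,258),(262,184)),('ballR','black',(172,287),(416,170)),('band','yellow',(307,267),(320,179)),('ring','red',(255,275),(358,176)),('mark','red',(281,262),(340,246)),('ptr','black',(274,284),(346,226)),('handle','orange',(244,266),(369,228))]:
    A,B=b('scene',col,a),b('top',col,t);z={'b':.2,'r':.204,'m':.021,'p':.021,'h':.072}[nm[0]]
    print(nm,*tri(A,B),'scene@z',plane('scene',A,z)[0,:2],'top@z',plane('top',B,z)[0,:2])
S=lambda q:np.array(q)/(800/280)+[160,170]
T=lambda q:np.array(q)/(800/210)+[215,150]
f=plane('scene',S([(557,205),(632,214),(637,178)]),.008);print('foot front L,R edge',f)
g=plane('scene',S([(592,40),(632,45),(632,52),(592,47)]),.176);print('tabtop scene',g)
g=plane('top',T([(153,428),(160,419),(200,440),(195,450)]),.176);print('tabtop top',g)
# big views of hanger
a=I['scene']['p'][178:250,352:392,::-1];t=I['top']['p'][255:291,248:288,::-1]
cv2.imwrite('pics/h.png',np.hstack([cv2.resize(a,None,fx=8,fy=8,interpolation=2),cv2.resize(cv2.copyMakeBorder(t,0,4,0,0,0),(480,480),interpolation=2)[:576] if 0 else cv2.copyMakeBorder(cv2.resize(t,None,fx=12,fy=12,interpolation=2),0,576-432,0,0,0)]))
```

```text
ballL [0.6221 0.1486 0.1975] 0.0013002027181122492 scene@z [0.6238 0.1487] top@z [0.6214 0.1477]
ballR [ 0.6483 -0.2337  0.198 ] 0.0010391862553192144 scene@z [ 0.6496 -0.2326] top@z [ 0.6478 -0.2339]
band [0.632  0.0069 0.204 ] 0.0011619789425589284 scene@z [0.6294 0.0075] top@z [0.633  0.0062]
ring [ 0.6382 -0.0878  0.1993] 0.001027699595339328 scene@z [ 0.6413 -0.0867] top@z [ 0.637  -0.0879]
mark [ 0.4916 -0.0487  0.0173] 0.00023356331680717 scene@z [ 0.4941 -0.0484] top@z [ 0.491  -0.0486]
ptr [ 0.5459 -0.0665  0.013 ] 0.0013895387678087231 scene@z [ 0.5508 -0.0652] top@z [ 0.5445 -0.0667]
handle [ 0.5303 -0.1244  0.07  ] 0.000517686327634313 scene@z [ 0.5316 -0.1238] top@z [ 0.5299 -0.1244]
foot front L,R edge [[0.4448 0.1246 0.008 ]
 [0.4594 0.1839 0.008 ]
 [0.4237 0.1936 0.008 ]]
tabtop scene [[0.4193 0.1466 0.176 ]
 [0.427  0.175  0.176 ]
 [0.4337 0.1739 0.176 ]
 [0.4262 0.1457 0.176 ]]
tabtop top [[0.4319 0.1697 0.176 ]
 [0.4376 0.1651 0.176 ]
 [0.4234 0.1396 0.176 ]
 [0.417  0.1429 0.176 ]]
```

View pics/h.png

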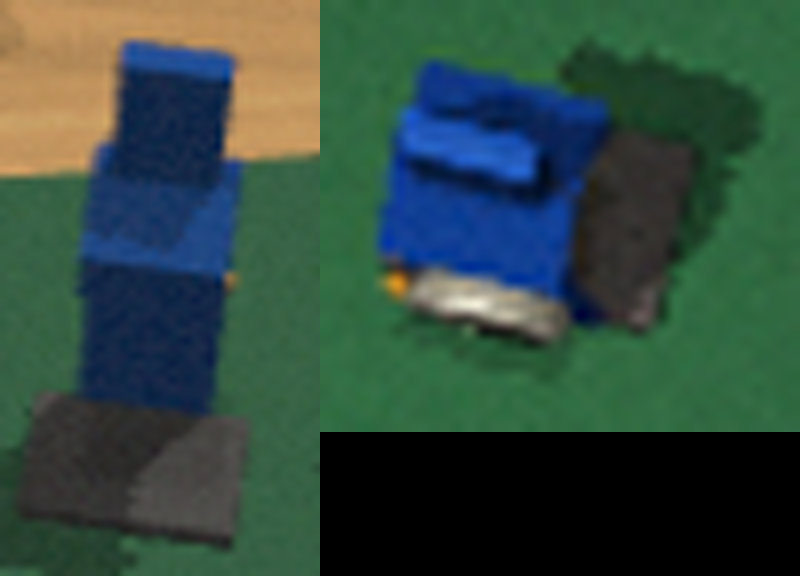

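The zoom shows the tab's top face at (122–235, 43–80) in the scene part and (400–540, 115–183) in the top part. The foot's front corners are near (22,508) and (232,535).

Run:
```python
from h import *
np.set_printoptions(precision=4,suppress=True)
S=lambda q:(np.array(q)+.5)/8-.5+[352,178]
T=lambda q:(np.array(q)-[320,0]+.5)/12-.5+[248,255]
def yaw(a,b): d=b-a; return np.degrees(np.arctan2(-d[0],d[1])),np.linalg.norm(d)
ts=plane('scene',S([(125,43),(235,53),(235,80),(121,69)]),.176)
tt=plane('top',T([(540,150),(405,115),(400,145),(535,183)]),.176)
f=plane('scene',S([(40,395),(248,420),(232,533),(22,508)]),.008)
h=plane('top',T([(590,135),(692,145),(655,325)]),.008)
for P in(ts,tt,f):
    print(P.mean(0),yaw(P[0,:2],P[1,:2]),yaw(P[3,:2],P[2,:2]),np.linalg.norm(P[0]-P[3]),np.linalg.norm(P[1]-P[2]))
print(h)
m=(S([(178,61)]),T([(470,149)]));print(tri(*m))
for n in C:
    z=np.load(n+'0.npz');c,s,uv=min(blobs(z['p'],'blue',(240,170,395,300)),key=lambda q:-q[1][4])
    P=pts(n,uv,z['d']);P=P[(P[:,2]>.168)];r=cv2.minAreaRect((P[:,:2]*1000).astype(np.float32));print(n,len(P),P.mean(0),r)
    # lower hook roof edges / tab via vertical surfaces: fit line to tab points xy
    P=pts(n,uv,z['d']);Q=P[(P[:,2]>.143)&(P[:,2]<.17)]
    if len(Q)>10:print('tabface',len(Q),Q.mean(0),cv2.fitLine((Q[:,:2]*1000).astype(np.float32),cv2.DIST_HUBER,0,.01,.01).ravel())
    Q=P[(P[:,2]<.09)]
    if len(Q)>10:print('plate',len(Q),Q.mean(0),cv2.fitLine((Q[:,:2]*1000).astype(np.float32),cv2.DIST_HUBER,0,.01,.01).ravel())
```

```text
[0.4241 0.1601 0.176 ] (np.float64(-12.470370739313113), np.float64(0.028793217175557842)) (np.float64(-12.856440518883216), np.float64(0.02970115876648092)) 0.009264211389770679 0.00947767574544257
[0.4204 0.1579 0.176 ] (np.float64(-15.95824830674989), np.float64(0.028564650189187673)) (np.float64(-17.128779868921598), np.float64(0.028712151863596515)) 0.0068239399735566 0.006225379675496222
[0.4298 0.1584 0.008 ] (np.float64(-14.035172391846453), np.float64(0.06174678203532205)) (np.float64(-13.756057743948778), np.float64(0.06107689442292852)) 0.041963775142608205 0.04167562567417651
[[0.4427 0.1448 0.008 ]
 [0.4398 0.1216 0.008 ]
 [0.399  0.1307 0.008 ]]
(array([0.4208, 0.1594, 0.1725]), np.float64(0.0024226068825988164))
scene 67 [0.4258 0.1602 0.1739] ((424.60894775390625, 160.3427734375), (26.009668350219727, 9.994396209716797), 73.16065216064453)
tabface 108 [0.4275 0.1594 0.157 ] [  0.2581   0.9661 427.6135 159.4756]
plate 195 [0.409  0.1639 0.0322] [  0.2652   0.9642 408.9943 164.0194]
top 52 [0.4209 0.158  0.1757] ((421.3277587890625, 157.92442321777344), (30.32199478149414, 10.587456703186035), 74.31402587890625)
tabface 15 [0.4164 0.1556 0.1557] [  0.2222   0.975  416.0897 157.0862]
```

```bash
cat >> h.py <<'E'
def go(p,yaw):
    "shift/turn fractions from now to TCP p with tool y at heading yaw, pointing down"
    from rig import observe
    from scipy.spatial.transform import Rotation as Ro
    s=observe();R=np.array(s['tool_rot']);a=np.radians(yaw);y=np.array([np.cos(a),np.sin(a),0]);z=np.array([0,0,-1.])
    G=np.c_[np.cross(y,z),y,z]
    print(round(s['time_s'],2),'pos',np.round(s['position'],4),'grip',round(s['grip_width'],4),'F',np.round(s['ft_force'],1),'yaw',np.degrees(np.arctan2(R[1,1],R[0,1])).round(2))
    print('shift',np.round(R.T@(np.array(p)-s['position'])/.5,4),'turn',np.round(Ro.from_matrix(R.T@G).as_rotvec()/np.pi,4))
E
python3 -m handwheel '[[[0.45,-0.5,-0.1],[0,0,-0.271]],[[0.45,-0.5,-0.1],[0,0,-0.271]],[[0.45,-0.5,-0.1],[0,0,-0.271]],[[0.45,-0.5,-0.1],[0,0,-0.271]],[[0.45,-0.5,-0.1],[0,0,-0.271]],[[0.45,-0.5,-0.1],[0,0,-0.271]],[[0.45,-0.5,-0.1],[0,0,-0.271]],[[0.45,-0.5,-0.1],[0,0,-0.271]],[[0.45,-0.5,-0.1],[0,0,-0.271]]]' 1
python3 -c "
from h import *
go((.4225,.159,.25),-14.5)"
```

```text
time_s: 1.0
position: [0.336, -0.1662, 0.2813]
tool_rot: [[0.248, 0.969, 0.0], [0.969, -0.248, -0.0], [-0.0, 0.0, -1.0]]
ft_force: [0.0, -0.9, -0.2]
grip_width: 0.0859
gripper_force: 0.0
1.0 pos [ 0.336  -0.1662  0.2813] grip 0.0859 F [ 0.  -0.9 -0.2] yaw -14.37
shift [0.673  0.0062 0.0624] turn [0.0001 0.0001 0.0007]
```

```bash
python3 -m handwheel '[[[0.673,0.006,0.02],[0,0,0]],[[0.673,0.006,0.02],[0,0,0]],[[0.673,0.006,0.02],[0,0,0]],[[0.673,0.006,0.02],[0,0,0]],[[0.673,0.006,0.02],[0,0,0]],[[0.673,0.006,0.02],[0,0,0]],[[0.673,0.006,0.02],[0,0,0]],[[0.673,0.006,0.02],[0,0,0]],[[0.673,0.006,0.02],[0,0,0]],[[0.673,0.006,0.02],[0,0,0]]]' 0.6
python3 -c "
from h import *
go((.4225,.159,.139),-14.5)
from rig import get_image
for n in C:
    p,d=get_image(n);np.savez(n+'1.npz',p=p,d=d)
a=np.load('scene1.npz')['p'][100:260,320:440,::-1];t=np.load('top1.npz')['p'][210:320,200:310,::-1]
cv2.imwrite('pics/g1.png',np.hstack([cv2.resize(a,(390,520)),cv2.resize(t,(400,520))]))"
```

```text
time_s: 2.0
position: [0.4232, 0.157, 0.271]
tool_rot: [[0.252, 0.968, -0.001], [0.968, -0.252, -0.0], [-0.001, -0.001, -1.0]]
ft_force: [0.1, -1.0, 0.6]
grip_width: 0.0513
gripper_force: 0.0
2.0 pos [0.4232 0.157  0.271 ] grip 0.0513 F [ 0.1 -1.   0.6] yaw -14.59
shift [ 0.0036 -0.0023  0.264 ] turn [-0.0002  0.0002 -0.0005]
```

View pics/g1.png

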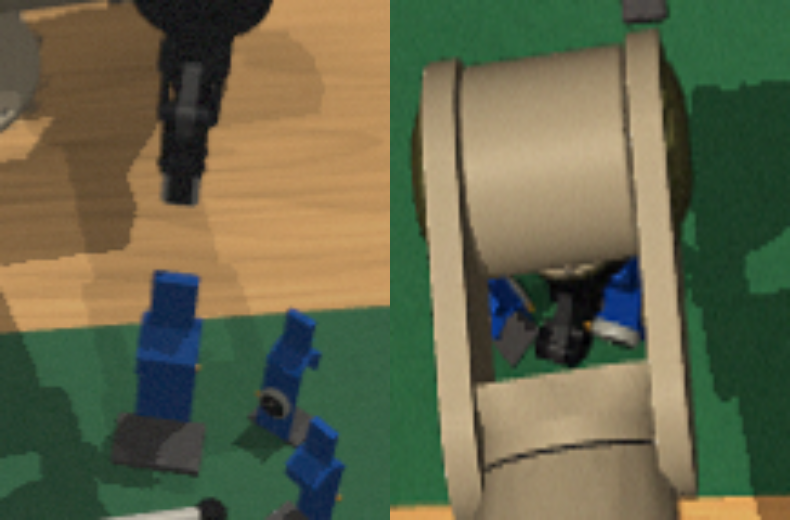

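The scene part shows the fingers at (180,200) lined up above the tab at (175,280), clear of the small hangers. Next I descend and grip.

```bash
python3 -m handwheel '[[[0.004,-0.002,0.05],[0,0,0]],[[0.004,-0.002,0.1],[0,0,0]],[[0.004,-0.002,0.15],[0,0,0]],[[0.004,-0.002,0.19],[0,0,0]],[[0.004,-0.002,0.22],[0,0,0]],[[0.004,-0.002,0.24],[0,0,0]],[[0.004,-0.002,0.255],[0,0,0]],[[0.004,-0.002,0.264],[0,0,0]],[[0.004,-0.002,0.264],[0,0,0]]]'
python3 -m handwheel '[[[0,0,0],[0,0,0]],[[0,0,0],[0,0,0]],[[0,0,0],[0,0,0]],[[0,0,0],[0,0,0]],[[0,0,0],[0,0,0]],[[0,0,0],[0,0,0]],[[0,0,0],[0,0,0]]]' 0 60
python3 -c "
from h import *
go((.4225,.159,.139),-14.5)"
```

```text
time_s: 3.0
position: [0.4225, 0.1604, 0.1392]
tool_rot: [[0.25, 0.968, -0.0], [0.968, -0.25, -0.0], [-0.0, -0.0, -1.0]]
ft_force: [1.2, -0.3, 0.3]
grip_width: 0.0512
gripper_force: 0.0
time_s: 3.7
position: [0.4228, 0.1607, 0.1398]
tool_rot: [[0.25, 0.968, 0.001], [0.968, -0.25, 0.0], [0.0, 0.001, -1.0]]
ft_force: [-0.7, 0.1, 5.7]
grip_width: 0.0094
gripper_force: 59.3
3.7 pos [0.4228 0.1607 0.1398] grip 0.0094 F [-0.7  0.1  5.7] yaw -14.47
shift [-0.0034  0.0003  0.0015] turn [ 0.0003 -0.0001  0.0002]
```

```bash
python3 -m handwheel '[[[0,0,-0.01],[0,0,0]],[[0,0,-0.03],[0,0,0]],[[0,0,-0.07],[0,0,0]],[[0,0,-0.11],[0,0,0]],[[0,0,-0.15],[0,0,0]],[[0,0,-0.19],[0,0,0]],[[0,0,-0.22],[0,0,0]],[[0,0,-0.24],[0,0,0]],[[0,0,-0.25],[0,0,0]],[[0,0,-0.25],[0,0,0]]]'
python3 -c "
from h import *
go((.5592,.0425,.264),3.92)"
```

```text
time_s: 4.7
position: [0.4225, 0.1606, 0.2646]
tool_rot: [[0.25, 0.968, 0.0], [0.968, -0.25, 0.0], [0.0, 0.0, -1.0]]
ft_force: [0.3, -0.4, -1.4]
grip_width: 0.0092
gripper_force: 58.4
4.7 pos [0.4225 0.1606 0.2646] grip 0.0092 F [ 0.3 -0.4 -1.4] yaw -14.47
shift [-0.1604  0.3238  0.0012] turn [ 1.000e-04 -0.000e+00 -1.022e-01]
```

```bash
python3 -m handwheel '[[[-0.01,0.02,0],[0,0,-0.005]],[[-0.03,0.06,0],[0,0,-0.02]],[[-0.05,0.1,0],[0,0,-0.035]],[[-0.07,0.14,0],[0,0,-0.05]],[[-0.09,0.18,0],[0,0,-0.06]],[[-0.11,0.22,0],[0,0,-0.075]],[[-0.13,0.26,0],[0,0,-0.085]],[[-0.15,0.3,0],[0,0,-0.095]],[[-0.158,0.318,0],[0,0,-0.1]],[[-0.16,0.324,0.001],[0,0,-0.102]]]'
python3 -m handwheel '[[[0,0,0],[0,0,0]],[[0,0,0],[0,0,0]]]'
python3 -c "
from h import *
go((.629,.0473,.264),3.92)
from rig import get_image
for n in C:
    p,d=get_image(n);np.savez(n+'2.npz',p=p,d=d)
a=np.load('scene2.npz')['p'][160:340,260:420,::-1]; t=np.load('top2.npz')['p'][140:300,230:340,::-1]
cv2.imwrite('pics/g2.png',np.hstack([cv2.resize(a,(480,540)),cv2.resize(t,(320,465))[:540] if 0 else cv2.copyMakeBorder(cv2.resize(t,(320,465)),0,75,0,0,0)]))"
```

```text
time_s: 5.7
position: [0.5596, 0.0423, 0.2629]
tool_rot: [[-0.067, 0.998, -0.002], [0.998, 0.067, 0.0], [0.0, -0.002, -1.0]]
ft_force: [1.2, 0.7, -0.9]
grip_width: 0.0093
gripper_force: 58.5
time_s: 5.9
position: [0.5587, 0.0433, 0.2638]
tool_rot: [[-0.068, 0.998, -0.0], [0.998, 0.068, 0.0], [0.0, -0.0, -1.0]]
ft_force: [-0.4, -0.6, -0.9]
grip_width: 0.0097
gripper_force: 58.5
5.9 pos [0.5587 0.0433 0.2638] grip 0.0097 F [-0.4 -0.6 -0.9] yaw 3.9
shift [-0.0016  0.1407 -0.0005] turn [-0.0001 -0.0001 -0.0001]
```

View pics/g2.png

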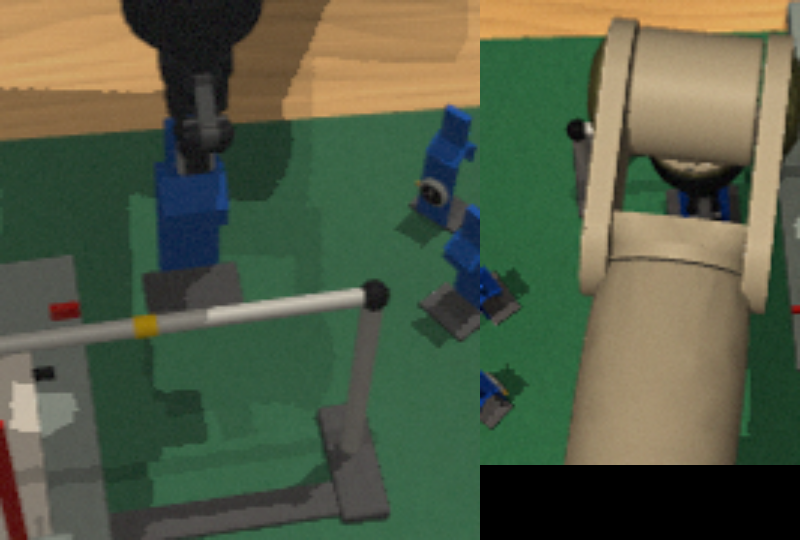

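The hanger hangs upright in the gripper, with its hook at about (190,200) in the scene part and the rail and band (145,325) in front of it. I'll check the lateral offset of the hanger in the gripper numerically.

Run:
```python
from h import *
from rig import observe
np.set_printoptions(precision=4,suppress=True)
s=observe();z=np.load('scene2.npz');tcp=np.array(s['position'])
c,st,uv=max(blobs(z['p'],'blue',(300,180,345,262)),key=lambda q:q[1][4])
P=pts('scene',uv,z['d']);ex=np.array([.9977,.0684,0]);ey=np.array([-.0684,.9977,0])
Q=P-tcp;y=Q@ey*1000;x=Q@ex*1000;h=Q[:,2]*1000
for lo in range(-100,40,10):
    k=(h>=lo)&(h<lo+10)
    if k.sum()>5:print(lo,k.sum(),'x',np.percentile(x[k],[5,95]).round(1),'y',np.percentile(y[k],[1,99]).round(1))
```

```text
-100 61 x [-15.8 -12.3] y [-19.3  18.1]
-90 8 x [-14.2 -12.6] y [-19.3   4.1]
-50 40 x [-13.3  19.3] y [-20.8  15.8]
-40 69 x [16.  19.6] y [-20.7  16.8]
-30 109 x [12.3 21.6] y [-20.6  18.5]
-20 195 x [-1.6 16.1] y [-21.3  18. ]
-10 20 x [-1.3  6.5] y [-20.7  16.4]
0 10 x [3.6 7.1] y [-16.2 -12.3]
10 7 x [3.9 5.7] y [-14.2 -12.2]
20 9 x [4.2 7.3] y [-15.5 -10.8]
30 12 x [-1.  6.] y [-15.1 -11.1]
```

```bash
python3 -m handwheel '[[[-0.001,0.01,0],[0,0,0]],[[-0.001,0.03,0],[0,0,0]],[[-0.002,0.05,0],[0,0,0]],[[-0.002,0.07,0],[0,0,0]],[[-0.002,0.09,0],[0,0,0]],[[-0.002,0.11,0],[0,0,0]],[[-0.002,0.125,0],[0,0,0]],[[-0.002,0.137,0],[0,0,0]],[[-0.002,0.141,0],[0,0,0]],[[-0.002,0.141,0],[0,0,0]]]'
python3 -m handwheel '[[[0,0,0.01],[0,0,0]],[[0,0,0.025],[0,0,0]],[[0,0,0.04],[0,0,0]],[[0,0,0.053],[0,0,0]],[[0,0,0.064],[0,0,0]],[[0,0,0.072],[0,0,0]],[[0,0,0.078],[0,0,0]],[[0,0,0.08],[0,0,0]],[[0,0,0.08],[0,0,0]]]'
python3 -c "
from h import *
go((.629,.0473,.219),3.92)
from rig import observe;print(observe()['wrist_torque'])"
```

```text
time_s: 7.0
position: [0.6299, 0.0465, 0.2636]
tool_rot: [[-0.068, 0.998, -0.0], [0.998, 0.068, 0.0], [0.0, -0.0, -1.0]]
ft_force: [-0.3, -0.1, -1.3]
grip_width: 0.0095
gripper_force: 58.5
time_s: 7.9
position: [0.6298, 0.0464, 0.2238]
tool_rot: [[-0.068, 0.998, 0.0], [0.998, 0.068, -0.0], [-0.0, 0.0, -1.0]]
ft_force: [0.3, -0.2, -1.3]
grip_width: 0.0094
gripper_force: 58.5
7.9 pos [0.6298 0.0464 0.2238] grip 0.0094 F [ 0.3 -0.2 -1.3] yaw 3.88
shift [ 0.0018 -0.0014  0.0097] turn [ 0.      0.     -0.0002]
[-0.02153763 -0.02601797  0.01489586]
```

```bash
python3 -m handwheel '[[[0,0,0.002],[0,0,0]],[[0,0,0.004],[0,0,0]],[[0,0,0.006],[0,0,0]],[[0,0,0.006],[0,0,0]]]'
python3 -m handwheel '[[[0,0,0.002],[0,0,0]],[[0,0,0.004],[0,0,0]],[[0,0,0.004],[0,0,0]]]'
```

```text
time_s: 8.3
position: [0.6297, 0.0465, 0.2207]
tool_rot: [[-0.068, 0.998, -0.0], [0.998, 0.068, 0.0], [0.0, -0.0, -1.0]]
ft_force: [-0.3, 0.4, -0.4]
grip_width: 0.009
gripper_force: 58.5
time_s: 8.6
position: [0.6298, 0.0464, 0.2198]
tool_rot: [[-0.068, 0.998, 0.001], [0.998, 0.068, -0.0], [-0.0, 0.001, -1.0]]
ft_force: [-2.0, -0.2, 4.6]
grip_width: 0.0094
gripper_force: 59.4
```

```bash
python3 -m handwheel '[[[0,-0.0015,0],[0,0,0]],[[-0.004,-0.0015,0],[0,0,0]],[[-0.016,-0.0015,0],[0,0,0]],[[-0.032,-0.0015,0],[0,0,0]],[[-0.048,-0.0015,0],[0,0,0]],[[-0.064,-0.0015,0],[0,0,0]],[[-0.08,-0.0015,0],[0,0,0]],[[-0.09,-0.0015,0],[0,0,0]],[[-0.094,-0.0015,0],[0,0,0]]]'
python3 -c "
from h import *
go((.6382,-.0859,.2198),3.92)"
```

```text
time_s: 9.5
position: [0.6328, 0.0005, 0.2197]
tool_rot: [[-0.069, 0.998, 0.003], [0.998, 0.069, 0.003], [0.002, 0.003, -1.0]]
ft_force: [1.6, 8.0, 6.0]
grip_width: 0.0093
gripper_force: 59.6
9.5 pos [6.328e-01 5.000e-04 2.197e-01] grip 0.0093 F [1.6 8.  6. ] yaw 3.93
shift [-0.1731 -0.0011 -0.0005] turn [ 0.001  -0.0007  0.0001]
```

```bash
python3 -m handwheel '[[[0,0,-0.001],[0,0,0]],[[-0.01,-0.0005,-0.001],[0,0,0]],[[-0.03,-0.0005,-0.001],[0,0,0]],[[-0.05,-0.0005,-0.001],[0,0,0]],[[-0.07,-0.0005,-0.001],[0,0,0]],[[-0.09,-0.0005,-0.001],[0,0,0]],[[-0.1,-0.0005,-0.001],[0,0,0]],[[-0.1,-0.0005,-0.001],[0,0,0]]]'
python3 -c "
from h import *
go((.6382,-.0859,.2198),3.92)"
```

```text
time_s: 10.3
position: [0.6363, -0.0508, 0.2198]
tool_rot: [[-0.067, 0.998, 0.003], [0.998, 0.067, -0.0], [-0.0, 0.003, -1.0]]
ft_force: [5.2, -0.2, 1.8]
grip_width: 0.0089
gripper_force: 59.1
10.3 pos [ 0.6363 -0.0508  0.2198] grip 0.0089 F [ 5.2 -0.2  1.8] yaw 3.87
shift [-0.0703 -0.0009  0.    ] turn [ 0.001   0.0001 -0.0003]
```

```bash
python3 -m handwheel '[[[0,0.002,0],[0,0,0]],[[-0.01,0.002,0],[0,0,0]],[[-0.03,0.0025,0],[0,0,0]],[[-0.05,0.0025,0],[0,0,0]],[[-0.065,0.003,0],[0,0,0]],[[-0.071,0.003,0],[0,0,0]],[[-0.071,0.003,0],[0,0,0]],[[-0.071,0.003,0],[0,0,0]]]'
python3 - <<'E'
from h import *
go((.6382,-.0859,.2198),3.92)
from rig import get_image
for n in C:
    p,d=get_image(n);np.savez(n+'3.npz',p=p,d=d)
a=np.load('scene3.npz')['p'][190:330,200:320,::-1]
cv2.imwrite('pics/g3.png',cv2.resize(a,(510,595),interpolation=2))
E
```

```text
time_s: 11.1
position: [0.6389, -0.0847, 0.2198]
tool_rot: [[-0.068, 0.998, -0.001], [0.998, 0.068, 0.001], [0.001, -0.001, -1.0]]
ft_force: [0.1, 3.7, 6.5]
grip_width: 0.009
gripper_force: 59.9
11.1 pos [ 0.6389 -0.0847  0.2198] grip 0.009 F [0.1 3.7 6.5] yaw 3.93
shift [-0.0023 -0.0015 -0.0001] turn [-0.0002 -0.0004  0.    ]
```

View pics/g3.png

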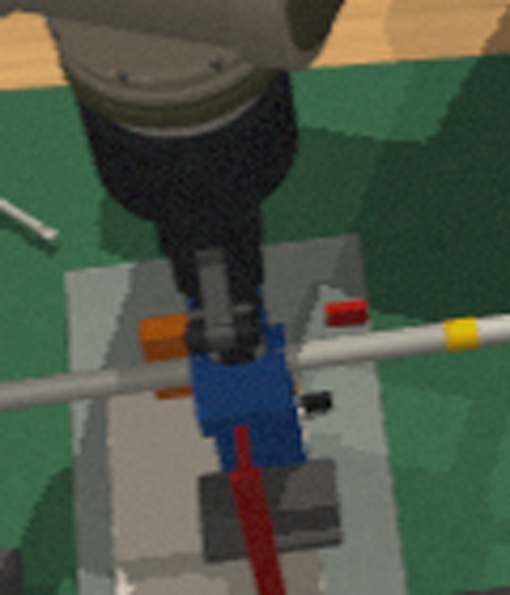

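The hanger is seated on the rail with its hook at about (245,385), covering the ring, and the red finger tip is at (242,430). I'll measure its centring against the mark.

```bash
cat > mm.py <<'E'
from h import *
import sys
def meas(f,roi=(230,220,285,305)):
    z=np.load(f);c,st,uv=max(blobs(z['p'],'blue',roi),key=lambda q:q[1][4])
    P=pts('scene',uv,z['d']);ex=np.array([.9977,.0684,0]);ey=np.array([-.0684,.9977,0]);mid=np.array([.6352,-.0425,.2])
    Q=(P-mid)*1000;y=Q@ey;x=Q@ex;h=Q[:,2]
    for lo in range(-110,60,10):
        k=(h>=lo)&(h<lo+10)
        if k.sum()>14:print(lo,k.sum(),'x',np.percentile(x[k],[5,95]).round(1),'y',np.percentile(y[k],[1,99]).round(1),'mid',np.percentile(y[k],[1,99]).mean().round(1))
    for col,r in(('red',(245,285,262,340)),('yellow',(290,250,330,280))):
        for c,s,uv in blobs(z['p'],col,r,5):
            P=(pts('scene',uv,z['d'])-mid)*1000;print(col,c.round(1),'x',np.median(P@ex).round(1),'y',np.median(P@ey).round(1),'z',np.median(P[:,2]).round(1))
if __name__=='__main__':meas(sys.argv[1])
E
python3 mm.py scene3.npz
python3 - <<'E'
from h import *
from mm import *
z=np.load('scene0.npz');mid=np.array([.6352,-.0425,.2]);ex=np.array([.9977,.0684,0]);ey=np.array([-.0684,.9977,0])
for col,r in(('red',(250,270,262,340)),('yellow',(290,250,330,280)),('black',(160,240,400,300))):
    for c,s,uv in blobs(z['p'],col,r,8):
        P=(pts('scene',uv,z['d'])-mid)*1000;print(col,c.round(1),'x',np.median(P@ex).round(1),'y',np.median(P@ey).round(1),np.percentile(P@ey,[2,98]).mean(),'z',np.median(P[:,2]).round(1))
E
```

```text
-110 38 x [-14.6 -11.9] y [-60.8 -24.8] mid -42.8
-100 30 x [-14.5 -11.8] y [-60.4 -25.6] mid -43.0
-90 45 x [-14.2 -11.7] y [-61.  -24.2] mid -42.6
-30 21 x [17.9 19.8] y [-60.1 -24.9] mid -42.5
-20 58 x [18.1 20.5] y [-60.9 -24.1] mid -42.5
-10 100 x [13.9 22.1] y [-60.9 -24.5] mid -42.7
0 187 x [-3.6 16.9] y [-61.4 -23.8] mid -42.6
10 18 x [1.8 8.6] y [-61.1 -24.2] mid -42.7
red [257.  298.6] x 55.1 y -44.5 z 3.2
yellow [308.2 266.8] x 3.1 y 50.8 z 6.5
red [254.9 275.1] x 3.7 y -44.5 -44.43396549885263 z 4.4
red [257.2 297.9] x 52.6 y -44.1 -44.20672051263538 z 3.2
yellow [307.4 266.6] x 1.9 y 49.2 50.80520152767352 z 6.6
black [384.7 258.1] x 6.2 y 190.0 190.863032316949 z 5.8
black [172.6 286.6] x 6.0 y -189.5 -189.79141971899395 z 6.7
black [274.2 284.3] x -86.9 y -17.3 -16.45440588605093 z -180.6
```

```bash
python3 -m handwheel '[[[-0.0005,0,-0.0015],[0,0,0]],[[-0.001,0,-0.0015],[0,0,0]],[[-0.0012,0,-0.0015],[0,0,0]],[[-0.0012,0,-0.0015],[0,0,0]]]'
python3 - <<'E'
from rig import get_image
from mm import *
p,d=get_image('scene');np.savez('scene4.npz',p=p,d=d);meas('scene4.npz')
E
```

```text
time_s: 11.6
position: [0.639, -0.0861, 0.2198]
tool_rot: [[-0.068, 0.998, -0.001], [0.998, 0.068, 0.0], [0.001, -0.001, -1.0]]
ft_force: [-0.8, 3.6, 2.4]
grip_width: 0.0091
gripper_force: 59.0
-110 39 x [-15.  -12.2] y [-61.8 -26. ] mid -43.9
-100 35 x [-14.4 -12.1] y [-62.3 -26.5] mid -44.4
-90 43 x [-14.6 -11.8] y [-61.9 -25.9] mid -43.9
-30 23 x [18. 20.] y [-62.5 -27.3] mid -44.9
-20 59 x [17.8 20.2] y [-62.1 -26.1] mid -44.1
-10 94 x [14.2 22.6] y [-62.6 -25.4] mid -44.0
0 192 x [-1.9 17.1] y [-63.2 -25.5] mid -44.4
10 16 x [1.3 6.7] y [-59.5 -27.5] mid -43.5
red [256.9 298.3] x 54.5 y -44.7 z 2.9
yellow [308.2 266.8] x 2.3 y 50.7 z 6.1
```

```bash
python3 -m handwheel '[[[-0.0006,0,0],[0,0,0]],[[-0.0006,0,0],[0,0,0]]]' - 20
python3 -m handwheel '[[[0,0,0],[0,0,0]],[[0,0,0],[0,0,0]],[[0,0,0],[0,0,0]],[[0,0,0],[0,0,0]],[[0,0,0],[0,0,0]]]' 0.45
python3 -m handwheel '[[[0,0,-0.02],[0,0,0]],[[0,0,-0.06],[0,0,0]],[[0,0,-0.1],[0,0,0]],[[0,0,-0.14],[0,0,0]],[[0,0,-0.18],[0,0,0]],[[0,0,-0.2],[0,0,0]]]'
python3 - <<'E'
from rig import get_image
from mm import *
for n in C:
    p,d=get_image(n);np.savez(n+'5.npz',p=p,d=d)
meas('scene5.npz');go((.5303,-.1244,.32),3.95)
a=np.load('scene5.npz')['p'][190:330,200:320,::-1]
cv2.imwrite('pics/g5.png',cv2.resize(a,(510,595),interpolation=2))
E
```

```text
time_s: 11.85
position: [0.6391, -0.0867, 0.2198]
tool_rot: [[-0.068, 0.998, -0.001], [0.998, 0.068, -0.0], [0.0, -0.001, -1.0]]
ft_force: [-1.3, 2.2, 0.8]
grip_width: 0.0095
gripper_force: 58.9
time_s: 12.35
position: [0.6393, -0.0868, 0.22]
tool_rot: [[-0.068, 0.998, 0.0], [0.998, 0.068, -0.0], [-0.0, 0.0, -1.0]]
ft_force: [-0.6, 0.1, 0.1]
grip_width: 0.0384
gripper_force: 0.0
time_s: 12.95
position: [0.6395, -0.0867, 0.3228]
tool_rot: [[-0.068, 0.998, 0.003], [0.998, 0.068, -0.001], [-0.001, 0.003, -1.0]]
ft_force: [-0.4, 0.0, -0.2]
grip_width: 0.0387
gripper_force: 0.0
-110 36 x [-14.5 -11.4] y [-63.7 -27. ] mid -45.3
-100 36 x [-14.7 -11.3] y [-63.2 -26.9] mid -45.0
-90 39 x [-14.7 -11.9] y [-62.8 -28.1] mid -45.4
-30 25 x [17.8 19.4] y [-62.7 -27.3] mid -45.0
-20 56 x [17.4 20.1] y [-63.9 -26.1] mid -45.0
-10 105 x [10.5 22.1] y [-63.8 -25.9] mid -44.8
0 187 x [-2.3 16.3] y [-63.6 -26.3] mid -45.0
10 57 x [3.1 7.2] y [-62.9 -28.2] mid -45.5
20 62 x [3.9 7.2] y [-60.7 -31.1] mid -45.9
30 51 x [4.5 7.2] y [-58.4 -32.2] mid -45.3
40 53 x [4.5 7.6] y [-57.8 -31. ] mid -44.4
50 102 x [-2.2  7.1] y [-58.7 -31.6] mid -45.2
red [257.1 298.2] x 51.1 y -44.8 z 2.4
red [259.8 307. ] x 58.5 y -42.4 z -13.1
red [258.5 313.2] x 58.5 y -47.2 z -34.0
yellow [309.6 266.3] x 1.2 y 54.4 z 5.1
13.05 pos [ 0.6395 -0.0867  0.3218] grip 0.0381 F [ 0.6 -0.5  0.9] yaw 3.89
shift [-0.0605 -0.2231  0.003 ] turn [ 0.0009  0.0004 -0.0003]
```

View pics/g5.png

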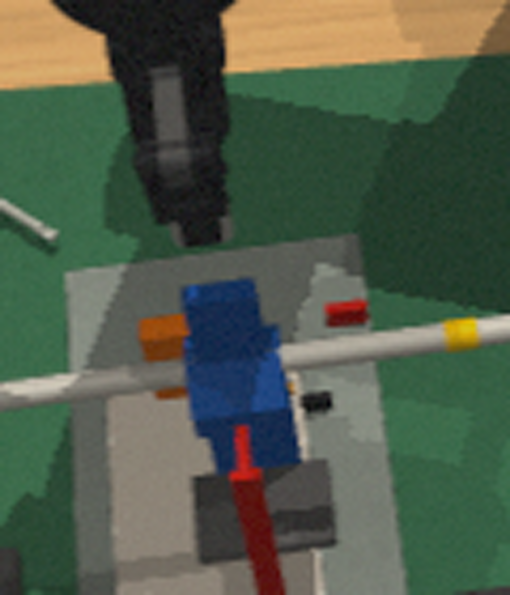

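The hanger hangs alone with its hook at (240,385), within 0.5 mm of the mark, and the red finger points at its middle. Next is the handle.

```bash
python3 -m handwheel '[[[-0.01,-0.03,0],[0,0,0]],[[-0.025,-0.09,0],[0,0,0]],[[-0.045,-0.16,0],[0,0,0]],[[-0.06,-0.21,0],[0,0,0]],[[-0.0605,-0.223,0],[0,0,0]],[[-0.0605,-0.223,0.05],[0,0,0]],[[-0.0605,-0.223,0.12],[0,0,0]],[[-0.0605,-0.223,0.2],[0,0,0]],[[-0.0605,-0.223,0.2],[0,0,0]]]' 0.65
python3 - <<'E'
from h import *
go((.5303,-.1244,.036),3.92)
E
```

```text
time_s: 13.95
position: [0.5283, -0.1231, 0.215]
tool_rot: [[-0.068, 0.998, -0.01], [0.998, 0.068, 0.005], [0.005, -0.009, -1.0]]
ft_force: [-0.3, 0.3, 0.1]
grip_width: 0.0555
gripper_force: 0.0
13.95 pos [ 0.5283 -0.1231  0.215 ] grip 0.0555 F [-0.3  0.3  0.1] yaw 3.89
shift [-0.0047  0.0072  0.358 ] turn [-0.003  -0.0017 -0.0002]
```

```bash
python3 -m handwheel '[[[0,0,0.03],[0,0,0]],[[0,0,0.08],[0,0,0]],[[0,0,0.14],[0,0,0]],[[0,0,0.2],[0,0,0]],[[0,0,0.26],[0,0,0]],[[0,0,0.31],[0,0,0]],[[0,0,0.345],[0,0,0]],[[0,0,0.365],[0,0,0]],[[0,0,0.37],[0,0,0]],[[0,0,0.37],[0,0,0]]]'
python3 - <<'E'
from rig import get_image
from mm import *
go((.5303,-.1244,.037),3.92)
p,d=get_image('scene');np.savez('scene6.npz',p=p,d=d);meas('scene6.npz')
E
```

```text
time_s: 14.95
position: [0.5308, -0.1246, 0.0358]
tool_rot: [[-0.068, 0.998, 0.001], [0.998, 0.068, -0.0], [-0.001, 0.001, -1.0]]
ft_force: [0.0, -1.0, 0.5]
grip_width: 0.0556
gripper_force: 0.0
14.95 pos [ 0.5308 -0.1246  0.0358] grip 0.0556 F [ 0.  -1.   0.5] yaw 3.89
shift [ 0.0004 -0.001  -0.0023] turn [ 0.0003  0.0002 -0.0002]
-110 37 x [-14.1 -12. ] y [-63.6 -27.9] mid -45.8
-100 39 x [-14.8 -11.8] y [-62.4 -26.8] mid -44.6
-90 40 x [-14.5 -11.7] y [-70.3 -28. ] mid -49.2
-30 25 x [17.1 20.4] y [-62.7 -27.2] mid -45.0
-20 55 x [17.5 20.2] y [-63.7 -26.1] mid -44.9
-10 111 x [ 9.2 21.8] y [-65.8 -26. ] mid -45.9
0 199 x [-3.6 16.1] y [-65.  -26.4] mid -45.7
10 56 x [4.3 7.3] y [-63.7 -27.6] mid -45.6
20 56 x [3.5 7.1] y [-60.7 -31.1] mid -45.9
30 56 x [4.5 7.2] y [-59. -32.] mid -45.5
40 53 x [4.3 7.2] y [-58.9 -31.1] mid -45.0
50 105 x [-2.7  6.5] y [-60.1 -31.4] mid -45.7
red [256.9 297.3] x 49.1 y -45.0 z 3.3
yellow [307.7 266.5] x 1.4 y 50.0 z 6.0
```

```bash
python3 -m handwheel '[[[0,0,0],[0,0,0]],[[0,0,0],[0,0,0]],[[0,0,0],[0,0,0]],[[0,0,0],[0,0,0]],[[0,0,0],[0,0,0]],[[0,0,0],[0,0,0]],[[0,0,0],[0,0,0]]]' 0 80
python3 -m handwheel '[[[0,-0.004,0],[0,0,0]],[[0,-0.014,0],[0,0,0]],[[0,-0.03,0],[0,0,0]],[[0,-0.046,0],[0,0,0]],[[0,-0.062,0],[0,0,0]],[[0,-0.078,0],[0,0,0]],[[0,-0.09,0],[0,0,0]],[[0,-0.098,0],[0,0,0]],[[0,-0.1,0],[0,0,0]],[[0,-0.1,0],[0,0,0]]]'
cat > sl.py <<'E'
from rig import get_image
from mm import *
import sys
k=sys.argv[1];mid=np.array([.6352,-.0425,0]);ex=np.array([.9977,.0684,0]);ey=np.array([-.0684,.9977,0])
for n in C:
    p,d=get_image(n);np.savez(f'{n}{k}.npz',p=p,d=d)
    for col in('red','black'):
        for c,s,uv in blobs(p,col,(265,245,300,280) if n=='scene' else (325,220,360,262),5):
            P=pts(n,uv,d)-mid;q=plane(n,uv,.021)-mid
            print(n,col,c.round(1),s.tolist(),'depth: y',np.median(P@ey).round(4),'z',np.median(P[:,2]).round(4),'x@.021 span',(np.percentile(q@ex,[3,50,97])*1000).round(1))
meas(f'scene{k}.npz');go((.48,-.124,.036),3.92)
a=np.load(f'scene{k}.npz')['p'][225:315,225:315,::-1];t=np.load(f'top{k}.npz')['p'][200:270,310:380,::-1]
cv2.imwrite(f'pics/s{k}.png',np.hstack([cv2.resize(a,(400,400),interpolation=2),cv2.resize(t,(400,400),interpolation=2)]))
E
python3 sl.py 7
```

```text
time_s: 15.7
position: [0.5308, -0.1244, 0.0357]
tool_rot: [[-0.068, 0.998, 0.002], [0.998, 0.068, -0.001], [-0.001, 0.002, -1.0]]
ft_force: [1.4, 2.1, 5.8]
grip_width: 0.0132
gripper_force: 78.3
time_s: 16.7
position: [0.4814, -0.1279, 0.0357]
tool_rot: [[-0.067, 0.998, 0.003], [0.998, 0.067, -0.001], [-0.001, 0.003, -1.0]]
ft_force: [6.6, 3.4, 4.1]
grip_width: 0.0129
gripper_force: 78.3
scene red [280.9 261.9] [277, 261, 9, 3, 19] depth: y 0.0039 z 0.021 x@.021 span [-143.9 -141.4 -138.9]
scene black [272.2 265. ] [270, 263, 6, 5, 20] depth: y -0.0166 z 0.0194 x@.021 span [-141.  -136.1 -131.5]
top red [340.  245.6] [337, 245, 7, 2, 12] depth: y 0.0049 z 0.0203 x@.021 span [-145.3 -144.  -141.4]
top black [351. 227.] [351, 225, 1, 5, 5] depth: y -0.0066 z 0.3062 x@.021 span [-100.2  -95.   -89.8]
-110 33 x [-14.5 -11.6] y [-63.1 -26.8] mid -45.0
-100 42 x [-14.6 -11.3] y [-63.3 -26.9] mid -45.1
-90 37 x [-14.4 -11.9] y [-62.8 -28. ] mid -45.4
-30 24 x [17.1 19.8] y [-62.  -27.3] mid -44.6
-20 54 x [17.5 20.6] y [-63.8 -26.1] mid -45.0
-10 105 x [13.5 22.3] y [-64.4 -26.7] mid -45.5
0 193 x [-1.6 17.1] y [-63.9 -26.1] mid -45.0
10 56 x [0.2 7.7] y [-63.1 -28.5] mid -45.8
20 59 x [4.2 7.3] y [-60. -31.] mid -45.5
30 52 x [4.6 7.1] y [-59.5 -32.2] mid -45.8
40 58 x [4.4 6.8] y [-58.4 -31.3] mid -44.8
50 103 x [-3.1  7.3] y [-60.4 -31.4] mid -45.9
red [257.  297.3] x 47.3 y -44.9 z 3.0
yellow [307.8 266.4] x 1.0 y 50.1 z 5.9
16.8 pos [ 0.4815 -0.1278  0.0357] grip 0.013 F [6.7 2.3 4.7] yaw 3.88
shift [ 0.0079 -0.0025 -0.0006] turn [ 0.001   0.0003 -0.0002]
```

View pics/s7.png

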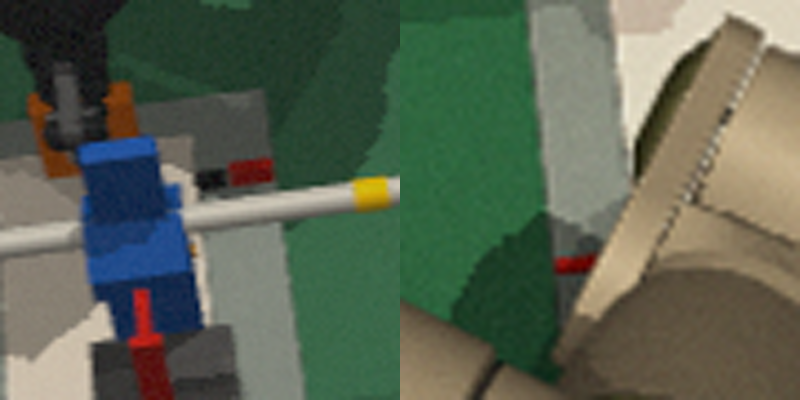

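The left part shows the black pointer at (211,180) nearly level with the red mark at (251,172), slightly short of it. The hanger is undisturbed. I'll compare the edges by sub-pixel profiles.

```bash
cat > prof.py <<'E'
from h import *
import sys
mid=np.array([.6352,-.0425,0]);ex=np.array([.9977,.0684,0]);ey=np.array([-.0684,.9977,0])
def proj(n,P):
    c=C[n];return cv2.projectPoints(P,cv2.Rodrigues(np.array(c['R']))[0],np.array(c['t']),np.array(c['K']),np.array([c['k1'],0,0,0.]))[0][:,0]
def prof(n,f,x0,x1,ys,kind):
    p=np.load(f)['p'].astype(np.float32);xs=np.arange(x0,x1,.001);acc=0
    for y in ys:
        uv=proj(n,mid+xs[:,None]*ex+y*ey+[0,0,.021]).astype(np.float32)
        s=cv2.remap(p,uv[:,:1],uv[:,1:],1)[:,0];acc=acc+(s[:,0]-s[:,1] if kind=='red' else s.max(1))
    a=acc/len(ys);print(n,f,kind,[f'{x*1000:.0f}:{v:.0f}' for x,v in zip(xs,a)])
m=(-.001,.001,.003,.005,.007);q=(-.018,-.0165,-.015)
prof('scene','scene0.npz',-.155,-.128,m,'red');prof('scene','scene0.npz',-.1,-.073,q,'blk')
prof('top','top0.npz',-.155,-.128,m,'red');prof('top','top0.npz',-.1,-.073,q,'blk')
k=sys.argv[1];prof('scene',f'scene{k}.npz',-.155,-.124,m,'red');prof('scene',f'scene{k}.npz',-.155,-.124,q,'blk')
E
python3 prof.py 7
```

```text
scene scene0.npz red ['-155:-5', '-154:-5', '-153:-5', '-152:-5', '-151:-5', '-150:-6', '-149:-6', '-148:-4', '-147:1', '-146:28', '-145:73', '-144:116', '-143:135', '-142:143', '-141:142', '-140:125', '-139:105', '-138:86', '-137:76', '-136:68', '-135:66', '-134:65', '-133:63', '-132:52', '-131:39', '-130:23', '-129:10']
scene scene0.npz blk ['-100:128', '-99:129', '-98:129', '-97:129', '-96:129', '-95:129', '-94:128', '-93:108', '-92:89', '-91:69', '-90:50', '-89:35', '-88:31', '-87:29', '-86:28', '-85:24', '-84:22', '-83:26', '-82:35', '-81:47', '-80:64', '-79:82', '-78:96', '-77:111', '-76:125', '-75:128', '-74:130', '-73:130']
top top0.npz red ['-155:-6', '-154:-6', '-153:-6', '-152:-8', '-151:-9', '-150:-1', '-149:28', '-148:59', '-147:100', '-146:146', '-145:190', '-144:195', '-143:186', '-142:172', '-141:120', '-140:61', '-139:11', '-138:0', '-137:-8', '-136:-9', '-135:-8', '-134:-7', '-133:-6', '-132:-5', '-131:-5', '-130:-5', '-129:-5']
top top0.npz blk ['-100:153', '-99:154', '-98:152', '-97:150', '-96:125', '-95:76', '-94:29', '-93:19', '-92:22', '-91:26', '-90:33', '-89:
[... 204 characters left out ...]
55:-3', '-154:-3', '-153:-3', '-152:-3', '-151:-3', '-150:-3', '-149:-3', '-148:-2', '-147:1', '-146:16', '-145:42', '-144:67', '-143:77', '-142:81', '-141:82', '-140:78', '-139:74', '-138:71', '-137:70', '-136:70', '-135:69', '-134:69', '-133:66', '-132:56', '-131:41', '-130:25', '-129:12', '-128:0', '-127:-4', '-126:-4', '-125:-4']
scene scene7.npz blk ['-155:73', '-154:73', '-153:72', '-152:72', '-151:74', '-150:76', '-149:76', '-148:76', '-147:75', '-146:74', '-145:73', '-144:70', '-143:59', '-142:47', '-141:38', '-140:29', '-139:22', '-138:21', '-137:23', '-136:24', '-135:22', '-134:21', '-133:25', '-132:31', '-131:38', '-130:50', '-129:64', '-128:77', '-127:92', '-126:107', '-125:121']
```

```bash
python3 -m handwheel '[[[0,-0.003,0],[0,0,0]],[[0,-0.0062,0],[0,0,0]],[[0,-0.0062,0],[0,0,0]],[[0,-0.0062,0],[0,0,0]],[[0,-0.0062,0],[0,0,0]]]'
python3 sl.py 8 | grep -v '^[-0-9]*0 [0-9]* x'; python3 prof.py 8 | tail -2
python3 - <<'E'
from rig import get_image
import numpy as np
ps=[get_image('scene') for _ in range(6)]
np.savez('scene9.npz',p=np.mean([a[0].astype(float) for a in ps],0).astype(np.uint8),d=ps[0][1])
E
python3 prof.py 9|tail -2
```

```text
time_s: 17.3
position: [0.4785, -0.1281, 0.0357]
tool_rot: [[-0.068, 0.998, 0.003], [0.998, 0.068, -0.001], [-0.001, 0.003, -1.0]]
ft_force: [7.6, 3.2, 4.3]
grip_width: 0.0131
gripper_force: 78.4
scene red [280.9 261.8] [277, 261, 9, 3, 19] depth: y 0.0039 z 0.0205 x@.021 span [-144.2 -141.7 -139.3]
scene black [272.  263.8] [269, 262, 7, 5, 20] depth: y -0.0164 z 0.0193 x@.021 span [-143.7 -139.1 -135. ]
top red [340.5 245.5] [337, 245, 8, 2, 14] depth: y 0.0038 z 0.0219 x@.021 span [-145.3 -143.3 -141.4]
red [256.9 297.2] x 48.6 y -45.1 z 2.7
yellow [307.6 266.6] x 1.3 y 49.4 z 6.2
17.4 pos [ 0.4785 -0.1281  0.0357] grip 0.0131 F [7.4 3.3 4.1] yaw 3.88
shift [ 0.0079  0.0035 -0.0006] turn [ 0.0011  0.0003 -0.0002]
scene scene8.npz red ['-155:-2', '-154:-2', '-153:-3', '-152:-3', '-151:-3', '-150:-3', '-149:-3', '-148:-2', '-147:1', '-146:16', '-145:42', '-144:66', '-143:77', '-142:83', '-141:86', '-140:83', '-139:78', '-138:73', '-137:70', '-136:68', '-135:67', '-134:67', '-133:65', '-132:55', '-131:41', '-130:24', '-129:11', '-128:0', '-127:-3', '-126:-3', '-125:-3']
scene scene8.
[... 378 characters left out ...]
5:-3', '-154:-3', '-153:-3', '-152:-3', '-151:-3', '-150:-3', '-149:-3', '-148:-3', '-147:-1', '-146:15', '-145:41', '-144:66', '-143:77', '-142:82', '-141:84', '-140:82', '-139:77', '-138:72', '-137:69', '-136:68', '-135:68', '-134:68', '-133:67', '-132:56', '-131:42', '-130:25', '-129:12', '-128:1', '-127:-3', '-126:-4', '-125:-4']
scene scene9.npz blk ['-155:74', '-154:74', '-153:74', '-152:74', '-151:74', '-150:73', '-149:73', '-148:74', '-147:73', '-146:63', '-145:51', '-144:39', '-143:31', '-142:24', '-141:21', '-140:22', '-139:23', '-138:22', '-137:20', '-136:21', '-135:30', '-134:40', '-133:51', '-132:61', '-131:71', '-130:73', '-129:73', '-128:76', '-127:92', '-126:107', '-125:121']
```

```bash
python3 -m handwheel '[[[0,-0.0012,0],[0,0,0]],[[0,-0.0012,0],[0,0,0]],[[0,-0.0012,0],[0,0,0]],[[0,-0.0012,0],[0,0,0]]]'
python3 sl.py 10 | grep -v '^-'; python3 prof.py 10 | tail -1 | cut -c1-330
```

```text
time_s: 18.1
position: [0.4779, -0.1281, 0.0357]
tool_rot: [[-0.068, 0.998, 0.003], [0.998, 0.068, -0.001], [-0.001, 0.003, -1.0]]
ft_force: [6.6, 3.4, 4.5]
grip_width: 0.013
gripper_force: 78.4
scene red [280.9 261.9] [277, 261, 9, 3, 19] depth: y 0.0039 z 0.0209 x@.021 span [-143.9 -141.4 -138.9]
scene black [272.1 263.6] [269, 262, 7, 4, 21] depth: y -0.0162 z 0.0203 x@.021 span [-144.4 -139.6 -135.4]
top red [340.3 245.5] [337, 245, 8, 2, 13] depth: y 0.0049 z 0.0215 x@.021 span [-145.  -142.9 -141.4]
top black [351.  229.5] [351, 227, 1, 6, 6] depth: y -0.006 z 0.3023 x@.021 span [-108.4 -101.9  -95.4]
0 186 x [-2.1 16.4] y [-63.9 -26.2] mid -45.0
10 62 x [1.4 7.5] y [-62.8 -26.7] mid -44.8
20 58 x [4.3 6.8] y [-60.4 -31.5] mid -46.0
30 48 x [4.7 6.9] y [-59.3 -31.5] mid -45.4
40 56 x [4.6 7. ] y [-58.5 -31.3] mid -44.9
50 102 x [-2.1  6.5] y [-60.3 -31.5] mid -45.9
red [256.9 297.2] x 48.4 y -45.1 z 2.6
yellow [307.4 266.6] x 1.4 y 49.1 z 5.7
18.2 pos [ 0.478  -0.1281  0.0357] grip 0.013 F [6.6 3.2 4.1] yaw 3.88
shift [ 0.0079  0.0046 -0.0006] turn [ 0.0011  0.0003 -0.0002]
scene scene10.npz blk ['-155:76', '-154:75', '-153:73', '-152:73', '-151:73', '-150:74', '-149:73', '-148:73', '-147:71', '-146:57', '-145:42', '-144:31', '-143:27', '-142:24', '-141:23', '-140:25', '-139:28', '-138:25', '-137:21', '-136:21', '-135:34', '-134:48', '-133:59', '-132:66', '-131:72', '-130:73', '-129:73', '-128:76',
```

View pics/s10.png

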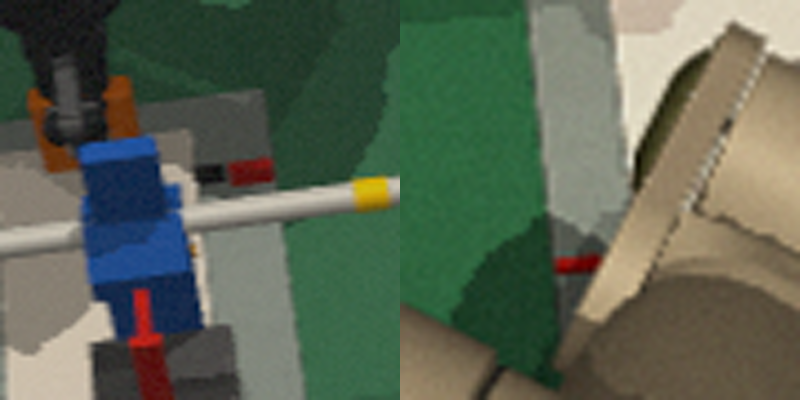

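The pointer at (210,173) is level with the red mark at (250,171), to within about half a millimetre. The hanger still hangs at its mark, so I'm handing in.

```bash
python3 -c "
from rig import close_job
print(close_job())"
```

```text
the job is handed in; nothing more can be done
None
```

I handed the job in at about 18 s: the watch hangs by itself within about 1 mm of the red rail mark, and the fingers are holding the reflector with its pointer level with the slide mark to about 0.5 mm, both measured from the camera images.

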